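# Latch the filter hatch of the airbrush extractor

## Task

The filter hatch on top of the airbrush extractor has sprung ajar. Press it down onto its rubber seal by its wing knob and, keeping it pressed, turn the knob a quarter turn clockwise so that the hidden tongue swings behind the frame edge and holds the hatch shut, then let go. Press and turn by feel, without crushing the seal or forcing the tongue against the frame, and leave the other things standing where they are.

Things in the scene. Friction and masses are not known exactly. Their poses are not given: they have to be found in the camera images.
- extractor: grey sheet-steel extractor box, 280 mm (x) by 340 mm (y) by 104 mm high, fixed, on feet of unknown height; origin under its centre, x from the hatch's free edge to its hinge, z up. The hatch, a 200 by 180 by 6 mm plate, lies over a filter opening in its top; hatch centre line at y = -50 mm
- hinge_point (a point): middle of the hatch's hinge axis (along the extractor's y), at (100, -50, 117) mm in the extractor's frame, at mid-thickness of the hatch. Its axes turn with the hatch: -x runs along the hatch to its free edge, z out of the hatch. Knob axis 165 mm, free edge 200 mm from the hinge
- wing_point (a point): on the knob's axis, mid-height of its black wing, 26 mm above the hatch's mid-plane. Wing 44 mm long (point x), 12 thick (y), 30 tall, on a round skirt 48 mm across that turns with it, its top 15 mm below this point: fingertips may bear on it. z: out of the hatch. Below the hatch the shaft carries the hidden tongue, 36 mm long, pointing to -y; the frame edge is 18 mm from the axis
- hatch (a joint): hatch angle, rad: 0 nominally level, grows as it opens. Sprung ajar, 0.19 to 0.28; 5 N at the knob brings it level. Near level its free edge meets a rubber seal (5.5 N/mm); seal and frame edge, set together, sit up to 7 mm higher or lower, unseen. The tongue passes freely with 16 N in all on the knob, 20 N is right; above about 25 N (18 N on the seal) the seal is crushed
- knob (a joint): knob angle, rad, grows clockwise from above. Starts at 0 to 0.3: wing towards the hinge, tongue clear along the frame edge. The tongue meets the frame at about 0.4 (blocked if the hatch is not pressed enough; at most 15 N on it, 0.3 N m on the knob). At 1.57 the wing lies along the free edge, tongue fully behind the frame; stop at 1.6. Takes under 0.2 N m when free and stays where left
- jar: glass paint jar, 48 mm across, 60 mm high, standing on the extractor's top beside the hatch (bystander, loose; origin under its centre)
- tape: yellow roll of masking tape, 60 mm across, 18 mm high, on the extractor's top (bystander, loose; origin under its centre)
- thinner: white thinner bottle, 60 mm across, 150 mm high (bystander, loose; origin under its centre)
- cup: green plastic cup, 72 mm across, 90 mm high (bystander, loose; origin under its centre)
- paint: small paint bottle, 32 mm across, 75 mm high (bystander, loose; origin under its centre)

How it is judged:
By the outcome, as a careful person would: the job done as asked, in the order asked, and still so for the second after the job is handed in, with the robot touching nothing.
It also fails if it takes over 58 s, if anything falls off the work surface, if the arm or the gripper's body presses on something with over 40 N, if the wrist force passes 120 N, or if a joint passes its speed limit or range.

## Robot

A 6-joint arm with a two-finger parallel gripper is mounted at the origin on the work surface. World frame = base frame: x ahead of the robot, y to its left, z up, the work surface at z = 0. Lengths are in m, angles in rad, forces in N, time in s.
With the tool pointing down it reaches from about 0.375 to 0.9 m from the base axis. Payload 3.1 kg.
Tool frame: the origin (TCP) lies between the finger pads; the fingertips stand 22 mm ahead of it and the grasp point (between the pads) lies 3 mm ahead of it; z points along the fingers, y is the line along which they close (so a half turn about z gives the same grasp; the last joint's range is limited). The gripper opens to 87 mm and grips with 3 to 60 N. Pads are 19 mm wide; open, the fingers measure 117 mm over their backs; the gripper's body (75 mm by 190 mm) begins 51 mm behind the grasp point.
Start: joints at [1.069, 0.527, 1.433, -0, 1.181, -0.178], TCP at [0.198, 0.593, 0.245] pointing down, gripper open.
Joint ranges: [-3.08, 3.08], [-0.75, 2.2], [0.22, 2.44], [-1.43, 4.57], [0, 2.65], [-2.85, 2.85]. Speed limits (rad/s): [2.79, 2.79, 3.14, 3.14, 3.14, 3.14].

## Interface

Orientations are given as a unit quaternion [x, y, z, w].
In Python, from rig import get_obs, camera, get_calibration, hand_in, cut_out gives the robot as it stands.
- The arm moves only by the shell command python3 -m inch 'ROWS' [OPENING] [FORCE]. ROWS is JSON, one flat list of numbers, 6 for each row, row after row: the shift along the tool's x, y, z scaled (see below), then the turn, a rotation vector about the tool's x, y, z scaled (see below). A call has 1 to 20 rows; each row is the pose to reach, as a shift and turn from the pose commanded when the call began, along the tool's axes at that moment; what a row does not reach only later rows make up. The controller multiplies each number of a shift by 0.08 m and each number of a turn by 90 degrees. A row lasts 1/12 s, in which the tool goes at most 41.7 mm and 7.16 degrees, less where a joint would pass 70% of its speed; a pose out of reach is approached as far as the arm can. A call with a number of a shift or a turn outside -1 to 1 is refused whole. A call with a gripper value outside its range is refused whole. OPENING is the finger opening in mm, from 0 to 87, set as the call begins (- or left out, the last holds). The fingers move at their own pace and stop on an object; FORCE is the grip in N (left out, the last holds). Time passes only in rows, so rows that repeat a pose let the fingers close. It gives the time, the measured TCP pose, the force, the opening and the grip force at its end, in the units of the state.
- get_obs(): the state, without advancing time (a new reading comes with each control period).
- camera(name): name is "scene" or "top" or "wrist"; returns the picture (400x640x3 uint8, red, green, blue); there is no depth.
- get_calibration(name): a dict with "vertical_fov" (degrees; the focal length in pixels is half the picture's height over the tangent of half this angle, whatever the lens; pixels are square), "cx", "cy" (the principal point, pixels), "T" (4x4, takes a point from camera to world coordinates). Camera axes: x right, y down, z forward; pixel columns grow to the right and rows downward; lengths in m; the calibration is good to about 2 mm. A picture is of the moment at which its call begins: read the wrist's pose just before it. get_calibration takes no time and is no camera call; for the wrist camera it gives the pose at the moment of the call.
- hand_in(): hands the job in; it is judged then, once.
Trained networks look in the newest picture that a camera, given by its name, has taken for a name from the list of things; names that differ only in an ending like _2 or _b are one class to them, and where a whole thing is asked for, a point or a joint stands for the part that bears it (a point fixed in the world has none). Each returns a list of dicts, best first, with "conf" (0 to 1); they miss things now and then, are a little off and sometimes report something else, mostly with a low value. They report only what shows in the picture. A call takes as long as a camera call.
- cut_out(camera, thing): "region" (400x640 bool, what is visible of it) and "bbox" ([left, top, right, bottom] in pixels, round what is visible of it).
The state is a dict: "time": time; "q": joint angles; "joint_velocities": joint speeds; "joint_torque": joint torques, N m; "position": TCP position; "tool_rot": TCP orientation; "ft_force": force on the tool from outside, world axes, zero at the start; "moment": the same for the moment, N m; "grip_width": finger opening in m; "grip_force": force on a finger pad.
Only numpy, scipy, OpenCV 4.12 (cv2) and the standard library are available. Lean on these libraries where they do the work, as an engineer would, in place of code of your own. Each camera call takes 0.05 s, during which the arm holds its last target. There are 200 camera calls.

## Working session

There is one attempt and no reset: what is moved stays moved. The work goes in short steps, Python scripts to look and compute and a shell command to move; the robot and the scene stay as the last step left them, time stands still between calls to the robot, and variables do not carry over. Pictures are saved under pics/ and viewed, at most 10 in all, crops included, and the job is handed in when it is done.

```bash
mkdir -p pics; ls; python3 - <<'E'
from rig import *
import cv2,numpy as np
o=get_obs();print({k:np.round(v,3).tolist() for k,v in o.items()})
ims=[]
for n in ["scene","top"]:
    im=camera(n);c=get_calibration(n);print(n,c["vertical_fov"],c["cx"],c["cy"],np.round(c["T"],4).tolist());ims.append(im)
    cv2.imwrite(f"pics/{n}.png",im[...,::-1])
    for t in ["wing_point","hatch","extractor","jar","tape","thinner","cup","paint"]:
        r=cut_out(n,t);print(t,[(round(x["conf"],2),x["bbox"]) for x in r][:2])
E
```

```text
pics
{'time': 0.0, 'q': [1.07, 0.528, 1.434, 0.0, 1.181, -0.179], 'joint_velocities': [-0.001, -0.001, 0.001, 0.0, -0.001, 0.002], 'joint_torque': [-0.001, -44.004, -17.659, 0.063, 0.058, -0.0], 'position': [0.198, 0.592, 0.244], 'tool_rot': [0.161, 0.987, -0.001, -0.0], 'ft_force': [0.292, -0.314, 0.427], 'moment': [0.031, -0.022, -0.031], 'grip_force': 0.0, 'grip_width': 0.087}
scene 49.85547444046743 312.16910230603315 201.53484305056503 [[0.4541, 0.6675, -0.5901, 1.2405], [0.891, -0.3429, 0.2976, -0.3252], [-0.0037, -0.6609, -0.7505, 0.9596], [0.0, 0.0, 0.0, 1.0]]
wing_point [(0.8, [273.2, 185.4, 290.5, 209.8])]
hatch [(0.75, [242.1, 181.5, 335.8, 271.1])]
extractor [(0.87, [228.6, 176.1, 393.2, 313.6])]
jar [(0.84, [337.9, 208.4, 360.6, 236.1])]
tape [(0.65, [329.5, 181.8, 347.9, 202.5])]
thinner [(0.66, [147.6, 240.6, 179.3, 285.2])]
cup [(0.59, [329.9, 182.3, 346.4, 203.4]), (0.57, [417.5, 137.5, 443.9, 169.8])]
paint [(0.68, [157.2, 222.9, 170.9, 247.1])]
top 50.70305339132438 324.3025745117813 198.07559341815698 [[-0.0273, -0.9856, 0.1666, 0.3853], [-0.9994, 0.0302, 0.0153, 0.0052], [-0.0201, -0.1661, -0.9859, 1.3795], [0.0, 0.0, 0.0, 1.0]]
wing_point [(0.52, [352.5, 192.5, 371.8, 208.8])]
hatch [(0.61, [330.0, 146.1, 397.6, 220.8])]
extractor [(0.95, [286.9, 130.6, 407.5, 239.5])]
jar [(0.78, [305.6, 160.7, 321.5, 175.9])]
tape [(0.5, [295.8, 195.2, 315.0, 215.9])]
thinner [(0.61, [443.8, 199.6, 470.1, 224.8])]
cup [(0.71, [178.6, 219.4, 204.9, 243.3])]
paint [(0.5, [298.0, 196.0, 313.2, 217.2])]
```

```bash
python3 - <<'E'
import cv2
a=cv2.imread("pics/scene.png")[150:330,140:460];b=cv2.imread("pics/top.png")[110:260,270:490]
cv2.imwrite("pics/s1.png",cv2.resize(a,(800,450),interpolation=2));cv2.imwrite("pics/t1.png",cv2.resize(b,(800,545),interpolation=2))
E
```

```text
(no output)
```

View pics/s1.png

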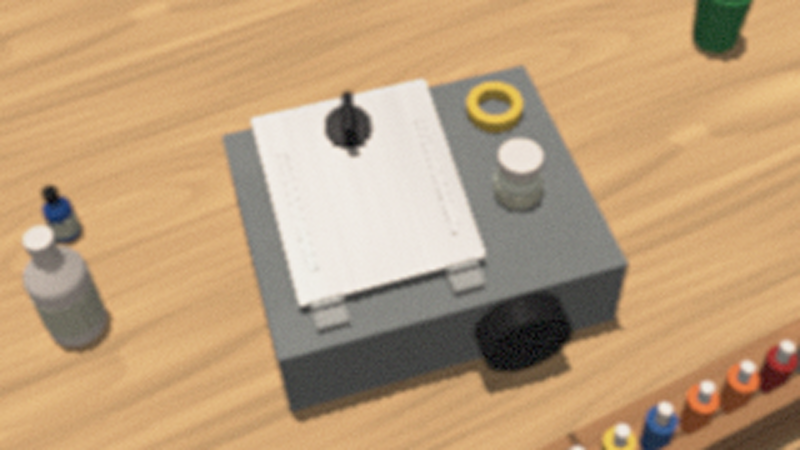

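View pics/t1.png

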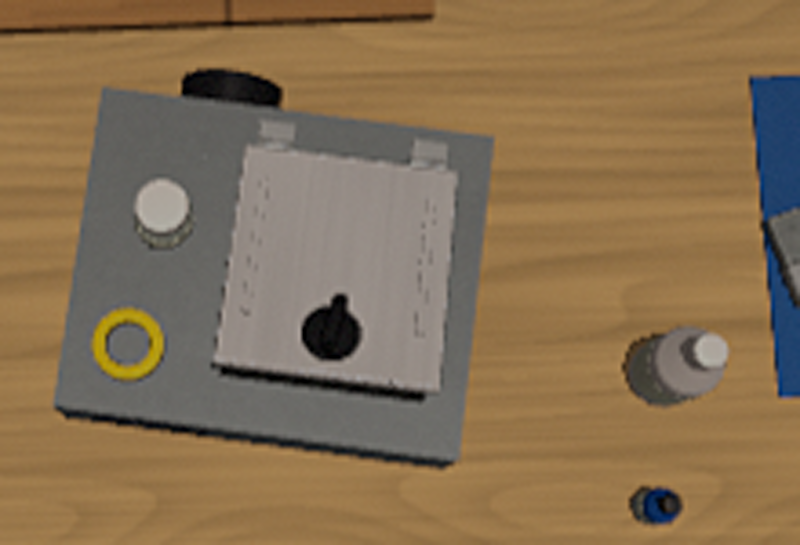

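The scene crop shows the hatch's free edge facing the robot. The hinges are on the far side, the knob is at about (350,126) in the scene crop and (331,333) in the top crop, and the jar and tape are on the +y side. Next I'll fit the extractor pose and hatch angle.

```bash
cat > fit.py <<'E'
import numpy as np
from rig import *
from scipy.optimize import least_squares
from scipy.spatial.transform import Rotation as R
def proj(c,P):
    f=200/np.tan(np.radians(c["vertical_fov"])/2);T=np.array(c["T"])
    p=(np.atleast_2d(P)-T[:3,3])@T[:3,:3]
    return np.c_[c["cx"]+f*p[:,0]/p[:,2],c["cy"]+f*p[:,1]/p[:,2]]
def w(p,P): # extractor->world ; p=x,y,yaw,feet,hatch
    return R.from_euler('z',p[2]).apply(P)+[p[0],p[1],p[3]]
def hatchpt(p,P): # in hinge frame -> world. opens: -x rises => rotation about +y by +angle
    return w(p,R.from_euler('y',p[4]).apply(P)+[.1,-.05,.117])
E
cat > f1.py <<'E'
from fit import *
top=lambda a:np.array(a)/3.636+[270,110]
sc=lambda a:np.array(a)/2.5+[140,150]
E=np.array([[.14,.17,.104],[.14,-.17,.104],[-.14,-.17,.104],[-.14,.17,.104]])
H=np.array([[0,.09,.003],[0,-.09,.003],[-.2,-.09,.003],[-.2,.09,.003],[-.165,0,.011]])
Et=top([(103,88),(493,137),(457,465),(57,412)]);Es=sc([(625,265),(290,358),(225,137),(525,67)])
Ht=top([(247,147),(456,172),(438,390),(215,363),(331,333)]);Hs=sc([(484,255),(303,303),(252,120),(425,82),(349,127)])
ct,cs=get_calibration("top"),get_calibration("scene")
def res(p):
    e,h=w(p,E),hatchpt(p,H)
    a=np.r_[proj(ct,e)-Et,proj(ct,h)-Ht+p[5:7],proj(cs,e)-Es+p[7:9],proj(cs,h)-Hs+p[7:9]]
    a[:4]+=p[5:7]
    return np.r_[a.ravel(),p[5:]/1.5]
s=least_squares(res,[.5,0,0,.02,.2,0,0,0,0],loss='soft_l1');p=s.x
print(np.round(p,4));print(np.round(s.fun[:36].reshape(-1,2),1).tolist())
print("wing",hatchpt(p,[-.165,0,.026]),"level",hatchpt(np.r_[p[:4],0],[-.165,0,.026]))
np.save("p.npy",p[:5])
E
python3 f1.py
```

```text
[ 0.6352 -0.0384 -0.1626 -0.0097  0.2456  1.5851 -2.3781  0.4139 -0.2569]
[[0.1, 0.6], [-0.0, 0.5], [0.2, -1.0], [-0.5, -1.3], [-0.4, 0.0], [-0.0, 0.4], [0.1, 0.7], [-0.1, -0.1], [0.1, 0.2], [0.7, -0.6], [-3.6, 0.7], [-0.2, -0.3], [-0.8, -0.2], [1.0, 0.4], [-0.4, 1.1], [0.5, 0.3], [0.0, -0.5], [0.2, -0.4]]
wing [ 0.57412918 -0.07901933  0.17264549] level [ 0.56300473 -0.07719385  0.13330728]
```

```bash
sed -i 's/(290,358)/(281,356)/; s#p\[5:\]/1.5#p[5:]/.5#; s#(625,265)#(627,264)#' f1.py; python3 f1.py
```

```text
[ 0.6403 -0.0404 -0.1634 -0.0022  0.2401  0.6932 -0.2366  0.2618 -0.1354]
[[-0.3, 0.4], [0.1, 0.4], [0.2, -0.7], [-1.1, -1.1], [-0.6, -0.1], [0.0, 0.4], [0.0, 0.9], [-0.4, 0.1], [-0.0, 0.4], [0.6, 0.0], [-0.5, 2.0], [-0.9, -0.5], [-0.5, -0.6], [1.3, 0.6], [-0.9, 1.5], [-0.1, 0.2], [0.0, -0.7], [-0.0, -0.5]]
wing [ 0.57879053 -0.0809536   0.17929873] level [ 0.56801735 -0.07917763  0.1408013 ]
```

```bash

python3 -m inch '[-0.3,-0.32,-0.05,0,0,0,-0.6,-0.64,-0.1,0,0,0,-0.9,-0.96,-0.15,0,0,0]' 30
python3 -m inch '[-0.3,-0.32,-0.05,0,0,0,-0.6,-0.64,-0.1,0,0,0,-0.9,-0.96,-0.15,0,0,0]'
python3 -m inch '[-0.3,-0.32,-0.05,0,0,0,-0.6,-0.64,-0.1,0,0,0,-0.9,-0.96,-0.15,0,0,0]'
python3 -m inch '[-0.3,-0.32,-0.05,0,0,0,-0.6,-0.64,-0.1,0,0,0,-0.9,-0.96,-0.15,0,0,0]'
python3 -m inch '[-0.3,-0.32,-0.05,0,0,0,-0.6,-0.64,-0.1,0,0,0,-0.9,-0.96,-0.15,0,0,0]'
python3 -m inch '[-0.3,-0.32,-0.05,0,0,0,-0.6,-0.64,-0.1,0,0,0,-0.9,-0.96,-0.15,0,0,0]'
python3 -m inch '[-0.3,-0.32,-0.05,0,0,0,-0.6,-0.64,-0.1,0,0,0,-0.9,-0.96,-0.15,0,0,0,-0.9,-0.96,-0.15,0,0,0,-0.9,-0.96,-0.15,0,0,0]'
python3 - <<'E'
from fit import *
import cv2
o=get_obs();c=get_calibration("wrist");im=camera("wrist");cv2.imwrite("pics/w.png",im[...,::-1]);np.save("w.npy",im)
print(np.round(o["q"],3),o["ft_force"],c["vertical_fov"],c["cx"],c["cy"],np.round(c["T"],4).tolist())
np.save("cw.npy",c,allow_pickle=True)
E
```

```text
time: 1.15
position: [0.2421, 0.4962, 0.2564]
tool_rot: [0.16, 0.987, -0.0, 0.0]
ft_force: [0.1, -0.7, -0.4]
grip_width: 0.0743
grip_force: 0.0
time: 1.4
position: [0.2864, 0.3999, 0.2689]
tool_rot: [0.16, 0.987, 0.0, 0.0]
ft_force: [0.5, 0.3, 0.9]
grip_width: 0.0545
grip_force: 0.0
time: 1.65
position: [0.3304, 0.3042, 0.281]
tool_rot: [0.161, 0.987, 0.0, 0.0]
ft_force: [1.1, 0.4, 1.1]
grip_width: 0.0357
grip_force: 0.0
time: 1.9
position: [0.3743, 0.2085, 0.2931]
tool_rot: [0.161, 0.987, 0.0, 0.0]
ft_force: [0.4, 0.4, 0.5]
grip_width: 0.0304
grip_force: 0.0
time: 2.15
position: [0.4183, 0.1127, 0.3051]
tool_rot: [0.161, 0.987, 0.0, 0.0]
ft_force: [0.7, 0.6, -0.5]
grip_width: 0.0298
grip_force: 0.0
time: 2.4
position: [0.4622, 0.0169, 0.3171]
tool_rot: [0.161, 0.987, 0.0, 0.0]
ft_force: [1.0, 0.9, 0.4]
grip_width: 0.0299
grip_force: 0.0
time: 2.82
position: [0.5064, -0.0787, 0.3286]
tool_rot: [0.162, 0.987, 0.0, 0.0]
ft_force: [-0.6, 1.0, -0.1]
grip_width: 0.03
grip_force: 0.0
[-0.373  0.278  1.601  0.     1.262 -1.618] [-0.56517888  1.00664186 -0.11459338] 65.73958557861098 316.5327901786682 203.6440299957746 [[0.3194, 0.9029, 0.2876, 0.4276], [0.9476, -0.3047, -0.0956, -0.0527], [0.0013, 0.3031, -0.953, 0.469], [0.0, 0.0, 0.0, 1.0]]
```

View pics/w.png

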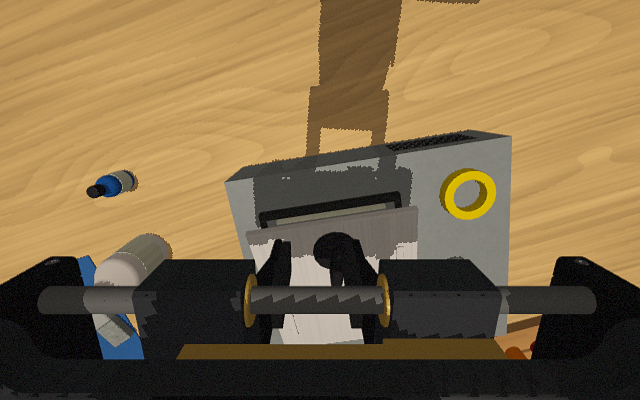

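The knob is at about (332,250), partly hidden by the gripper, so I'll back off 60 mm to see it clear.

```bash

python3 -m inch '[0.4,-0.15,0,0,0,0,0.9,-0.3,0,0,0,0,0.9,-0.3,0,0,0,0,0.9,-0.3,0,0,0,0]'
python3 - <<'E'
from fit import *
import cv2
o=get_obs();c=get_calibration("wrist");im=camera("wrist");np.save("cw.npy",c,allow_pickle=True)
print(o["ft_force"],o["position"]);cv2.imwrite("pics/w2.png",im[...,::-1])
cv2.imwrite("pics/w2c.png",cv2.resize(im[110:290,200:500,::-1],(800,480),interpolation=2))
for t in ["wing_point","knob"]: 
  for r in cut_out("wrist",t)[:1]: print(t,r["conf"],r["bbox"])
p=np.load("p.npy");H=np.array([[-.2,-.09,.003],[-.2,.09,.003],[-.165,0,.011],[-.165,0,.041]])
print(proj(c,hatchpt(p,H)).round(1).tolist()); print(proj(c,w(p,[[-.14,.17,.104],[-.14,-.17,.104]])).round(1).tolist())
E
```

```text
time: 3.2
position: [0.4264, -0.0745, 0.328]
tool_rot: [0.16, 0.987, 0.001, -0.002]
ft_force: [1.6, 0.0, 0.5]
grip_width: 0.0302
grip_force: 0.0
[1.6365724  0.02224139 0.48555792] [ 0.42635318 -0.07452288  0.32798313]
wing_point 0.77 [330.9, 313.8, 361.0, 344.4]
knob 0.56 [331.1, 313.4, 359.5, 341.1]
[[269.6, 295.5], [429.2, 273.2], [352.3, 311.1], [356.2, 333.8]]
[[514.9, 199.4], [246.5, 239.1]]
```

View pics/w2c.png

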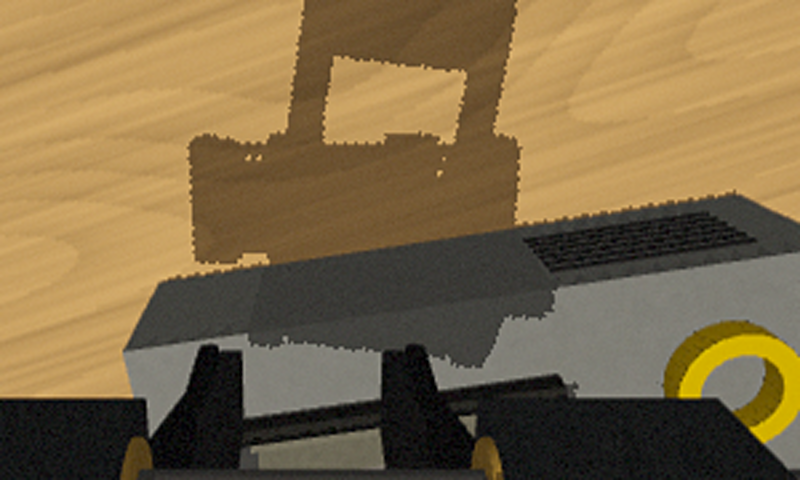

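The knob moved lower in the image, behind the gripper, so that was the wrong direction. Extractor front top edge runs from (125,350) to the right. I'll move forward instead.

```bash

python3 -m inch '[-0.45,0.15,0,0,0,0,-0.9,0.3,0,0,0,0]'
python3 -m inch '[-0.45,0.15,0,0,0,0,-0.9,0.3,0,0,0,0,-0.9,0.3,0,0,0,0,-0.9,0.3,0,0,0,0]'
python3 - <<'E'
from fit import *
import cv2
o=get_obs();c=get_calibration("wrist");im=camera("wrist");np.save("cw.npy",c,allow_pickle=True)
print(o["ft_force"],o["position"]);cv2.imwrite("pics/w3.png",im[...,::-1])
cv2.imwrite("pics/w3c.png",cv2.resize(im[60:280,220:500,::-1],(760,597),interpolation=2))
for t in ["wing_point","knob"]: 
  for r in cut_out("wrist",t)[:1]: print(t,r["conf"],r["bbox"])
p=np.load("p.npy");H=np.array([[-.2,-.09,.003],[-.2,.09,.003],[-.165,0,.011],[-.165,0,.041]])
print(proj(c,hatchpt(p,H)).round(1).tolist()); print(proj(c,w(p,[[-.14,.17,.104],[-.14,-.17,.104]])).round(1).tolist())
E
```

```text
time: 3.52
position: [0.5063, -0.0764, 0.329]
tool_rot: [0.161, 0.987, -0.0, 0.0]
ft_force: [0.5, -1.2, 0.6]
grip_width: 0.0298
grip_force: 0.0
time: 3.85
position: [0.584, -0.0768, 0.3274]
tool_rot: [0.16, 0.987, 0.0, -0.0]
ft_force: [-0.9, -0.0, 0.2]
grip_width: 0.0301
grip_force: 0.0
[-0.89439844 -0.00312809  0.20503336] [ 0.58400751 -0.07675325  0.32739224]
wing_point 0.74 [285.4, 162.0, 333.7, 220.2]
knob 0.88 [286.7, 163.6, 333.9, 218.6]
[[214.3, 163.3], [397.1, 134.2], [310.4, 184.3], [311.1, 199.4]]
[[498.6, 67.0], [195.8, 117.5]]
```

View pics/w3c.png

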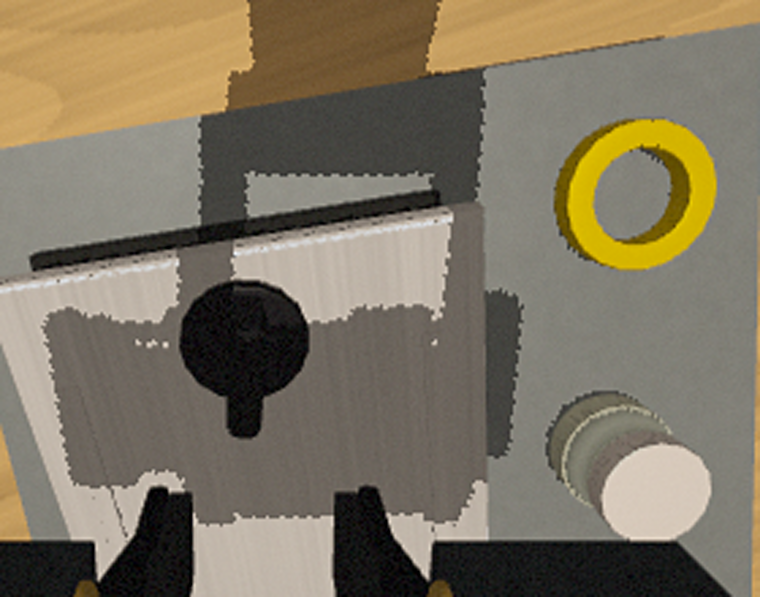

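The knob skirt centre is at crop (244,340) and the wing tip at (245,437). The hatch's free corner at (483,203) and the box's front edge both match the fit well.

```bash
cat > g.py <<'E'
from fit import *
c=np.load("cw.npy",allow_pickle=True).item();p=np.load("p.npy")
for k in [0,.05,.1,.15,.2,.25,.3]:
    d=np.array([np.cos(k),-np.sin(k),0]);n=np.array([np.sin(k),np.cos(k),0])
    q=[np.array([-.165,0,.041])+d*.022, np.array([-.165,0,.041])+d*.018+n*.006,np.array([-.165,0,.041])+d*.018-n*.006]
    print(k,((proj(c,hatchpt(p,q))-[220,60])*2.714).round(0).tolist())
E
python3 g.py; python3 - <<'E'
from fit import *
p=np.load("p.npy")
for a in [p[4],.2,.15,.1,.05,0]:
    p[4]=a;print(round(a,3),"wing",hatchpt(p,[-.165,0,.026]).round(4),"skirt",hatchpt(p,[-.165,0,.011]).round(4))
E
```

```text
0 [[257.0, 431.0], [272.0, 419.0], [239.0, 424.0]]
0.05 [[254.0, 431.0], [270.0, 420.0], [236.0, 424.0]]
0.1 [[251.0, 432.0], [267.0, 421.0], [233.0, 423.0]]
0.15 [[248.0, 432.0], [265.0, 422.0], [231.0, 423.0]]
0.2 [[245.0, 432.0], [262.0, 423.0], [228.0, 422.0]]
0.25 [[242.0, 432.0], [260.0, 423.0], [226.0, 421.0]]
0.3 [[239.0, 431.0], [257.0, 424.0], [223.0, 420.0]]
0.24 wing [ 0.5788 -0.081   0.1793] skirt [ 0.5753 -0.0804  0.1647]
0.2 wing [ 0.5764 -0.0806  0.1731] skirt [ 0.5734 -0.0801  0.1584]
0.15 wing [ 0.5737 -0.0801  0.1652] skirt [ 0.5715 -0.0797  0.1503]
0.1 wing [ 0.5714 -0.0797  0.1571] skirt [ 0.5699 -0.0795  0.1422]
0.05 wing [ 0.5695 -0.0794  0.149 ] skirt [ 0.5688 -0.0793  0.134 ]
0 wing [ 0.568  -0.0792  0.1408] skirt [ 0.568  -0.0792  0.1258]
```

```bash

python3 -m inch '[0.05,-0.04,0.4,0,0,0,0.09,-0.08,0.8,0,0,0.02,0.09,-0.08,0.8,0,0,0.02]' 26
python3 -m inch '[0,0,0.3,0,0,0,0,0,0.6,0,0,0,0,0,0.75,0,0,0,0,0,0.75,0,0,0,0,0,0.75,0,0,0]'
python3 - <<'E'
from fit import *
import cv2
im=camera("wrist");cv2.imwrite("pics/w4.png",im[60:360,120:520,::-1])
im=camera("scene");cv2.imwrite("pics/s4.png",cv2.resize(im[120:280,200:440,::-1],(720,480),interpolation=2))
E
```

```text
time: 4.25
position: [0.5671, -0.0796, 0.2597]
tool_rot: [0.177, 0.984, 0.001, -0.006]
ft_force: [-1.4, 0.9, -1.7]
grip_width: 0.0266
grip_force: 0.0
time: 4.67
position: [0.5728, -0.081, 0.2057]
tool_rot: [0.176, 0.984, -0.0, 0.0]
ft_force: [-0.4, 0.3, 1.4]
grip_width: 0.0257
grip_force: 0.0
```

View pics/s4.png

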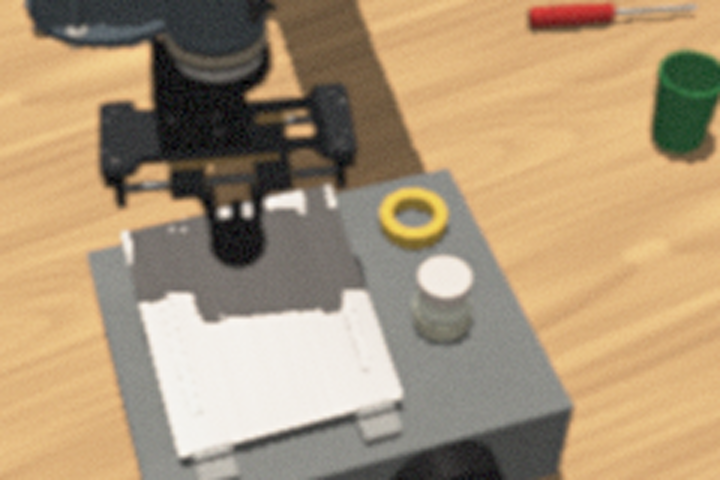

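View pics/w4.png

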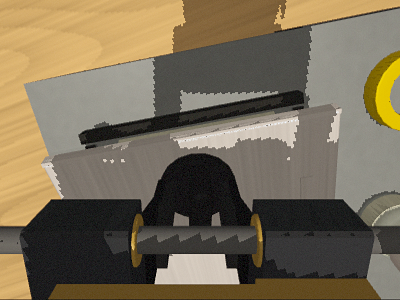

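The fingers straddle the wing symmetrically: in the wrist crop the wing is at about (195,225) with the fingers at about 165 and 230. Now I'll push down gently.

```bash

python3 -m inch '[0,0,0.1,0,0,0,0,0,0.2,0,0,0,0.02,-0.01,0.25,0,0,0,0.02,-0.01,0.3,0,0,0]'
python3 -m inch '[0.01,0,0.05,0,0,0,0.02,-0.01,0.1,0,0,0,0.03,-0.01,0.15,0,0,0,0.03,-0.01,0.2,0,0,0,0.03,-0.01,0.25,0,0,0,0.03,-0.01,0.25,0,0,0]'
```

```text
time: 5.1
position: [0.5709, -0.081, 0.1804]
tool_rot: [0.176, 0.984, 0.0, 0.0]
ft_force: [-0.4, 0.4, 3.9]
grip_width: 0.0261
grip_force: 1.4
time: 5.6
position: [0.5677, -0.0807, 0.1596]
tool_rot: [0.176, 0.984, 0.0, -0.001]
ft_force: [-0.7, 1.0, 1.3]
grip_width: 0.0259
grip_force: 0.8
```

```bash

python3 -m inch '[0,0,0.03,0,0,0,0,0,0.06,0,0,0,0,0,0.06,0,0,0,0,0,0.06,0,0,0]'
python3 -m inch '[0,0,0.02,0,0,0,0,0,0.04,0,0,0,0,0,0.04,0,0,0]'
python3 -c "
from rig import *
for i in range(4):camera('top');o=get_obs();print(o['ft_force'].round(1) if hasattr(o['ft_force'],'round') else o['ft_force'])"
```

```text
time: 5.93
position: [0.5675, -0.0807, 0.1558]
tool_rot: [0.176, 0.984, 0.0, -0.001]
ft_force: [-3.3, 2.0, 6.6]
grip_width: 0.0259
grip_force: 3.2
time: 6.18
position: [0.5674, -0.0807, 0.1542]
tool_rot: [0.176, 0.984, -0.0, -0.001]
ft_force: [-5.8, 2.4, 16.9]
grip_width: 0.0264
grip_force: 8.4
[-5.1  2.9 16. ]
[-5.6  1.6 16.2]
[-5.4  2.  15.4]
[-6.7  2.7 16. ]
```

```bash

python3 -m inch '[0.01,0,0,0,0,0,0.02,-0.01,0,0,0,0,0.02,-0.01,0,0,0,0,0.02,-0.01,0,0,0,0,0.02,-0.01,0,0,0,0,0.02,-0.01,0,0,0,0]' 5 15
python3 -c "
from rig import *
for i in range(4):camera('top');o=get_obs();print(o['ft_force'].round(1),o['moment'].round(2),o['grip_width'])"
```

```text
time: 6.88
position: [0.5686, -0.0802, 0.1547]
tool_rot: [0.177, 0.984, 0.001, 0.003]
ft_force: [0.8, 5.2, 13.2]
grip_width: 0.0118
grip_force: 20.7
[-0.1  6.6 12.7] [ 1.02  0.09 -0.05] 0.011928667227108069
[-0.2  5.7 12.9] [ 0.96  0.15 -0.01] 0.012271400225982766
[ 0.6  6.6 13.3] [ 0.95  0.11 -0.07] 0.011937421482656509
[-0.4  5.6 13.8] [1.01 0.08 0.03] 0.011864068765740083
```

```bash

python3 -m inch '[0,0.01,0.01,0,0,0,0.01,0.025,0.02,0,0,0,0.01,0.025,0.02,0,0,0,0.01,0.025,0.02,0,0,0]'
python3 -c "
from rig import *
for i in range(4):camera('top');o=get_obs();print(o['ft_force'].round(1),o['moment'].round(2),o['grip_width'])"
```

```text
time: 7.42
position: [0.5686, -0.08, 0.154]
tool_rot: [0.176, 0.984, -0.001, 0.003]
ft_force: [-3.1, 1.3, 18.6]
grip_width: 0.0122
grip_force: 20.8
[-2.4  1.3 17.7] [0.12 0.44 0.01] 0.01184772160683033
[-3.1  1.4 18.5] [ 0.14  0.46 -0.  ] 0.011820697806014642
[-3.6  0.9 17.7] [ 0.12  0.48 -0.02] 0.011553196111563972
[-2.4  0.5 18.5] [0.14 0.49 0.03] 0.011855505908521632
```

```bash

python3 -m inch '[0,0,0.008,0,0,0,0,0,0.008,0,0,0.03,0,0,0.008,0,0,0.06,0,0,0.008,0,0,0.09,0,0,0.008,0,0,0.12,0,0,0.008,0,0,0.12,0,0,0.008,0,0,0.12]'
python3 -c "
from rig import *
for i in range(3):camera('top');o=get_obs();print(o['ft_force'].round(1),o['moment'].round(2),o['grip_width'])"
```

```text
time: 8.2
position: [0.5685, -0.0801, 0.1538]
tool_rot: [0.268, 0.963, -0.001, 0.003]
ft_force: [-3.3, -0.2, 19.5]
grip_width: 0.012
grip_force: 20.9
[-3.7  1.4 20.4] [ 0.04  0.64 -0.08] 0.012145345675590863
[-3.6  0.6 20.2] [ 0.03  0.58 -0.09] 0.012256486529597382
[-3.2  1.7 20.7] [ 0.07  0.6  -0.08] 0.011902719815727499
```

Pressing at 20 N and turning is free at about 0.38 rad. I'll continue past the frame edge in small steps.

```bash

python3 -m inch '[0,0,0,0,0,0.02,0,0,0,0,0,0.04,0,0,0,0,0,0.06,0,0,0,0,0,0.08,0,0,0,0,0,0.08]'
python3 -c "
from rig import *
for i in range(3):camera('top');o=get_obs();print(o['ft_force'].round(1),o['moment'].round(2),o['grip_width'])"

```

```text
time: 8.77
position: [0.5685, -0.0801, 0.1538]
tool_rot: [0.328, 0.945, -0.0, 0.003]
ft_force: [-3.2, 0.3, 20.2]
grip_width: 0.0121
grip_force: 20.9
[-2.5  0.1 20.1] [-0.01  0.62 -0.07] 0.011974731804844704
[-4.1  0.6 20.3] [-0.01  0.61 -0.05] 0.01205253697517819
[-3.2  0.8 19.7] [ 0.02  0.63 -0.02] 0.012250448538626087
```

```bash

python3 -m inch '[0,0,0,0,0,0.04,0,0,0,0,0,0.08,0,0,0,0,0,0.12,0,0,0,0,0,0.16,0,0,0,0,0,0.16]'
python3 -m inch '[0,0,0,0,0,0.04,0,0,0,0,0,0.08,0,0,0,0,0,0.12,0,0,0,0,0,0.16,0,0,0,0,0,0.16]'
python3 -c "
from rig import *
for i in range(3):camera('top');o=get_obs();print(o['ft_force'].round(1),o['moment'].round(2),o['grip_width'])"

```

```text
time: 9.33
position: [0.5684, -0.0802, 0.1538]
tool_rot: [0.444, 0.896, -0.0, 0.003]
ft_force: [-3.5, 0.9, 20.3]
grip_width: 0.0121
grip_force: 20.9
time: 9.75
position: [0.5683, -0.0803, 0.1538]
tool_rot: [0.553, 0.833, -0.0, 0.003]
ft_force: [-3.8, -0.7, 20.8]
grip_width: 0.0117
grip_force: 21.1
[-2.9  0.9 20.2] [-0.25  0.84 -0.06] 0.011655838248449912
[-3.  -0.2 20.6] [-0.19  0.82 -0.01] 0.01170518664725882
[-3.3  0.9 20.6] [-0.21  0.8  -0.08] 0.012104839592795692
```

```bash

python3 -m inch '[0,0,0,0,0,0.04,0,0,0,0,0,0.08,0,0,0,0,0,0.12,0,0,0,0,0,0.16,0,0,0,0,0,0.2,0,0,0,0,0,0.24,0,0,0,0,0,0.28,0,0,0,0,0,0.32,0,0,0,0,0,0.32]'
python3 -m inch '[0,0,0,0,0,0.015,0,0,0,0,0,0.03,0,0,0,0,0,0.03]'
python3 -c "
from rig import *
for i in range(3):camera('top');o=get_obs();print(o['ft_force'].round(1),o['moment'].round(2),o['tool_rot'])"

```

```text
time: 10.65
position: [0.568, -0.0803, 0.1537]
tool_rot: [0.743, 0.669, 0.0, 0.003]
ft_force: [-3.8, -0.9, 20.6]
grip_width: 0.012
grip_force: 22.0
time: 10.9
position: [0.568, -0.0803, 0.1537]
tool_rot: [0.758, 0.652, 0.001, 0.003]
ft_force: [-2.7, -0.3, 20.7]
grip_width: 0.0117
grip_force: 22.0
[-3.8 -0.6 21.8] [-0.24  1.01 -0.05] [7.57879091e-01 6.52389373e-01 5.68710480e-04 2.65835769e-03]
[-3.3  0.4 20.6] [-0.22  1.01 -0.04] [7.57869884e-01 6.52399960e-01 5.88049511e-04 2.68056937e-03]
[-5.2  1.1 21.2] [-0.15  1.02 -0.04] [7.57867290e-01 6.52403112e-01 5.60775599e-04 2.65252263e-03]
```

```bash

python3 -m inch '[0,0,0,0,0,0.005,0,0,0,0,0,0.01,0,0,0,0,0,0.01]'
python3 -c "
from rig import *
for i in range(3):camera('top');o=get_obs();print(o['ft_force'].round(1),o['moment'].round(2),o['tool_rot'].round(4))"

```

```text
time: 11.3
position: [0.568, -0.0803, 0.1537]
tool_rot: [0.763, 0.646, 0.001, 0.003]
ft_force: [-4.3, 0.1, 21.1]
grip_width: 0.0119
grip_force: 22.0
[-4.7  0.6 20.8] [-0.18  1.07 -0.02] [7.629e-01 6.465e-01 5.000e-04 2.700e-03]
[-3.6 -0.1 21. ] [-0.21  1.   -0.03] [7.629e-01 6.465e-01 6.000e-04 2.700e-03]
[-3.9  0.2 21.3] [-0.23  1.06  0.03] [7.629e-01 6.465e-01 6.000e-04 2.600e-03]
```

```bash

python3 -m inch '[0,0,-0.01,0,0,0,0,0,-0.02,0,0,0,0,0,-0.02,0,0,0,0,0,-0.02,0,0,0,0,0,-0.02,0,0,0]' 26
python3 -m inch '[0,0,-0.1,0,0,0,0,0,-0.3,0,0,0,0,0,-0.6,0,0,0,0,0,-1,0,0,0,0,0,-1,0,0,0]'
python3 -m inch '[0,0,-0.4,0,0,0,0,0,-0.8,0,0,0,0,0,-1,0,0,0,0,0,-1,0,0,0]'
python3 - <<'E'
from fit import *
import cv2
im=camera("wrist");t=camera("scene")
cv2.imwrite("pics/e.png",np.hstack([cv2.resize(im[0:300,160:480,::-1],(400,375)),cv2.resize(t[140:300,220:390,::-1],(398,375),interpolation=2)]))
E
```

```text
time: 11.87
position: [0.5738, -0.0814, 0.1553]
tool_rot: [0.763, 0.646, 0.005, 0.008]
ft_force: [6.5, -0.4, 9.4]
grip_width: 0.0253
grip_force: 4.8
time: 12.28
position: [0.5695, -0.0802, 0.2369]
tool_rot: [0.763, 0.646, 0.002, 0.004]
ft_force: [0.5, -0.4, -0.3]
grip_width: 0.0258
grip_force: 0.0
time: 12.62
position: [0.5685, -0.0799, 0.3157]
tool_rot: [0.763, 0.646, 0.002, 0.004]
ft_force: [0.6, -0.3, 0.8]
grip_width: 0.0257
grip_force: 0.0
```

View pics/e.png

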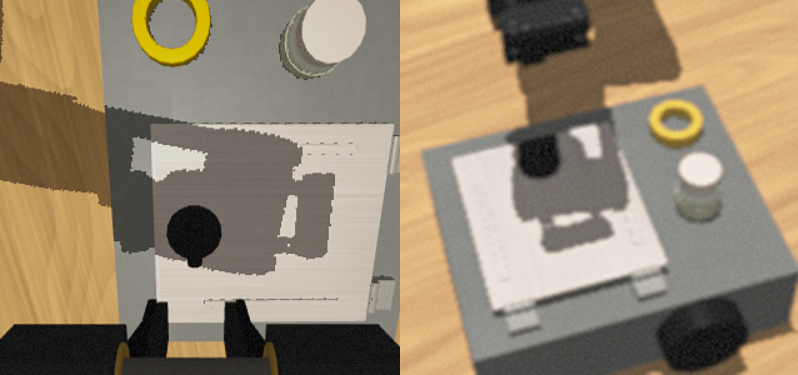

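The hatch is level and shut, with the wing at left-panel (194,230)–(195,267) running along the free edge. The jar and tape haven't moved. I'll check the knob angle numerically.

```bash
python3 - <<'E'
from fit import *
import cv2
c=get_calibration("wrist");p=np.load("p.npy")
im=camera("wrist");r=cut_out("wrist","knob")[0];print(r["conf"],r["bbox"])
m=r["region"];g=im.mean(2)
for y in range(200,218,3):
    row=np.where(g[y,290:345]<40)[0]+290;print(y,row.min() if len(row) else 0,row.max() if len(row) else 0)
for a in [0,.035]:
  p[4]=a
  print(proj(c,hatchpt(p,[[-.165,0,.011]])).round(1).tolist())
  for k in [1.35,1.45,1.5,1.57,1.6]:
    d=np.array([np.cos(k),-np.sin(k),0]);print(a,k,proj(c,hatchpt(p,[np.array([-.165,0,z])+d*.022 for z in (.011,.041)])).round(1).tolist())
E
```

```text
0.75 [297.8, 165.2, 341.6, 215.1]
200 302 335
203 304 333
206 309 328
209 314 324
212 314 324
215 316 322
[[317.5, 185.7]]
0 1.35 [[321.9, 204.6], [322.4, 213.6]]
0 1.45 [[319.9, 204.9], [320.2, 213.9]]
0 1.5 [[318.9, 205.0], [319.1, 214.0]]
0 1.57 [[317.5, 205.1], [317.6, 214.1]]
0 1.6 [[316.9, 205.0], [317.0, 214.1]]
[[318.0, 187.1]]
0.035 1.35 [[322.4, 206.1], [324.0, 215.5]]
0.035 1.45 [[320.4, 206.5], [321.8, 215.8]]
0.035 1.5 [[319.4, 206.6], [320.7, 215.9]]
0.035 1.57 [[318.0, 206.7], [319.2, 216.0]]
0.035 1.6 [[317.4, 206.7], [318.5, 216.0]]
```

```bash
python3 -c "
from rig import *
print(hand_in())"
```

```text
the job is handed in; nothing more can be done
None
```

The hatch is pressed onto its seal at about 20 N and latched: the knob went a quarter turn clockwise to about 1.57 rad without catching. The arm is clear, the jar and tape stand where they were (I didn't re-check the other bystanders), and the job was handed in at about 13 s.

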